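# Put the setting bush away in its push-latched gauge case

### The job

Put the small steel flanged bush that was left on the bench back into the empty pocket of the grey gauge case. The lid is held by a push-push catch: press its thumb plate down to the stop and let go, and it comes free and rises by itself; set the bush down gently in the pocket, then swing the lid shut and press it home until the catch holds it again. Use a light hand on the lid (pressing to the stop takes about 8 N; 22 N is too much), and do not disturb the larger bush in the case or the parts on the bench.

Things in the scene. Friction and masses are not known exactly. Their poses are not given: they have to be found in the camera images.
- gauge_case: Closed grey sheet-steel instrument case, fixed to the bench; tray 160 (x) x 210 (y) mm, 45 mm high, 80 mm high with its lid. Origin: centre of its underside. x points to the hinge side (away from the robot), y along the hinge, z up. Inside is a wooden block whose top lies 43 mm above the bench, just under the tray's rim (45 mm), with two round pockets 14 mm deep.
- gauge_lid (a joint): Hinge angle of the lid, rad: about 0 latched shut, 1.55 fully open (upright, against its stop). The lid is a tray 170 mm from hinge to front edge, 222 mm wide, 0.3 kg; shut, its flat top lies 35 mm above the hinge line. A damped spring raises it fully in about 2 s when the catch does not hold it. Holding it nearly shut takes 2 to 3 N at the front edge (4 to 5 N on the last 6 mm).
- thumb_plate (a point): Top centre of the ribbed brass thumb plate, 22 x 50 mm, on the lid's front edge, 154 mm from the hinge line, 37 mm above it when shut; moves with the lid. The catch below changes state only if pressed to its stop (5 to 9 N all the way, then the force climbs suddenly) and let go; one press frees, the next holds. The stop lies 11 to 19 mm under the shut height: it differs from case to case and is hidden.
- lid_hinge (a point): Middle of the lid's hinge line, 45 mm above the bench at the back of the case; the hinge axis is y of the case, and the point's axes turn with the lid.
- bush_small: The steel bush to put away, loose on the bench: flange 38 mm in diameter and 8 mm thick at the bottom, body 30 mm in diameter above it, 34 mm high in all, 0.1 to 0.16 kg. Origin: centre of its underside, z along its axis.
- nest (a point): Centre of the floor of the empty pocket, 41 mm in diameter and 14 mm deep with a 2 mm chamfer, on the right-hand (-y) side of the case: 10 mm to the front of the case's middle, 47 mm to the right, floor 29 mm above the bench. The seated bush has its origin here, and its body stands 20 mm out of the block.
- bush_big: The larger bronze bush, flange 45 mm, body 36 mm, 30 mm high, loose in its own pocket in the left-hand (+y) half of the case; stays there. Origin: centre of its underside.
- nest_other (a point): Centre of the floor of the larger bush's pocket, 48 mm in diameter, 94 mm from the other.
- spur_gear: Bystander: steel spur gear, 55 mm in diameter, 19 mm high, lying flat on the bench near the small bush. Origin: centre of its underside.
- collar: Bystander: dark flanged collar, 62 mm in diameter, 22 mm high, on the bench near the small bush. Origin: centre of its underside.
- chuck: Bystander: drill chuck, 47 mm in diameter, 68 mm high, standing on the bench to the right, behind the vice.

How it is judged:
By the outcome, as a careful person would: the job done as asked, in the order asked, and still so for the second after the job is handed in, with the robot touching nothing.
It also fails if it takes over 72 s, if anything falls off the work surface, if the arm or the gripper's body presses on something with over 40 N, if the wrist force passes 120 N, or if a joint passes its speed limit or range.

### The arm

A 6-joint arm with a two-finger parallel gripper is mounted at the origin on a cart in front of the work surface, level with it; the furniture and walls round the work are solid. World frame = base frame: x ahead of the robot, y to its left, z up, the work surface at z = 0. Lengths are in m, angles in rad, forces in N, time in s.
With the tool pointing down it reaches from about 0.325 to 0.775 m from the base axis. Payload 5.5 kg.
Tool frame: the origin (TCP) lies at the very end of the fingers, on their centre line; the grasp point (between the pads) lies 19 mm behind it; z points along the fingers, y is the line along which they close (so a half turn about z gives the same grasp; the last joint's range is limited). The gripper opens to 88 mm and grips with 3 to 60 N. Pads are 20 mm wide; open, the fingers measure 115 mm over their backs; the gripper's body (75 mm by 178 mm) begins 61 mm behind the grasp point.
Start: joints at [-1.313, 0.091, 1.231, -0, 1.82, -0.057], TCP at [0.186, -0.571, 0.223] pointing down, gripper open.
Joint ranges: [-2.87, 2.87], [-0.86, 2.18], [0.17, 2.46], [-1.51, 4.65], [0.06, 2.69], [-2.65, 2.65]. Speed limits (rad/s): [2.57, 2.57, 3.01, 3.14, 3.14, 3.14].

### API

Orientations are given as a unit quaternion [x, y, z, w].
In Python, from workcell import robot gives the robot as it stands.
- The arm moves only by the tool play_rows, never from a script. Its argument "moves" is a list of rows, each a list of 3 entries, a list of its own where there are three numbers: the gripper command: -1 is shut, 1 is fully open, values between are in proportion, then the shift along the tool's x, y, z in cm, then the turn, a rotation vector about the tool's x, y, z in rad. A call has 1 to 5 rows; each row is the pose to reach, as a shift and turn from the pose commanded when the call began, along the tool's axes at that moment; what a row does not reach only later rows make up. A row lasts 1/8 s, in which the tool goes at most 62.5 mm and 10.7 degrees, less where a joint would pass 70% of its speed; a pose out of reach is approached as far as the arm can. A call with a gripper value outside its range is refused whole. The fingers move at their own pace and stop on an object; the grip force is fixed at half the most. Time passes only in rows, so rows that repeat a pose let the fingers close. It gives the time, the measured TCP pose, the force, the opening and the grip force at its end, in the units of the state.
- robot.state(): the state, without advancing time (a new reading comes with each control period).
- robot.get_image(name): name is "scene" or "top" or "wrist"; returns a dict with "color" (420x560x3 uint8, blue, green, red), "intrinsics" (3x3 intrinsics, pixels), "pose" (4x4, takes a point from camera to world coordinates). Camera axes: x right, y up, looking along -z (the intrinsics and any distortion apply to the point x, -y, -z); pixel columns grow to the right and rows downward; lengths in m; the calibration is good to about 2 mm. A picture is of the moment at which its call begins. There is no depth.
- robot.hand_in(): hands the job in; it is judged then, once.
Trained networks look in a picture, given as the dict that the camera call returned (one of the last four; its "shot" number tells which), for a name from the list of things; names that differ only in an ending like _2 or _b are one class to them, and where a whole thing is asked for, a point or a joint stands for the part that bears it (a point fixed in the world has none). Each returns a list of dicts, best first, with "conf" (0 to 1); they miss things now and then, are a little off and sometimes report something else, mostly with a low value. They report only what shows in the picture. A call takes as long as a camera call.
- robot.recognise(picture, query): "location" ([row, column] as shares, 0 to 1, of the picture: columns of its width, rows of its height, amid what is visible of it).
The state is a dict: "t": time; "joints": joint angles; "qvel": joint speeds; "joint_torque": joint torques, N m; "tcp_pos": TCP position; "tool_rot": TCP orientation; "ft_force": force on the tool from outside, world axes, zero at the start; "ft_torque": the same for the moment, N m; "finger_gap": opening from 0.0 (shut) to 1.0 (fully open); "gripper_force": force on a finger pad.
Only numpy, scipy, OpenCV 4.12 (cv2) and the standard library are available. Lean on these libraries where they do the work, as an engineer would, in place of code of your own. Each camera call takes 0.05 s, during which the arm holds its last target. There are 200 camera calls.

## Working session

There is one attempt and no reset: what is moved stays moved. The work goes in short steps, Python scripts to look and compute and a tool call to move; the robot and the scene stay as the last step left them, time stands still between calls to the robot, and variables do not carry over. Pictures are saved under pics/ and viewed, at most 12 in all, crops included, and the job is handed in when it is done.

Besides the shell and the picture viewer there is one more tool, called after "Call:" as name(argument=value, ...) on one line, values as JSON. play_rows: Moves the arm, as the interface text tells. Its arguments: {"type":"object","properties":{"moves":{"type":"array","items":{"type":"array"}}},"required":["moves"]}

```bash
mkdir -p pics; cat > h.py <<'E'
import numpy as np, cv2
from workcell import robot
from scipy.spatial.transform import Rotation as R
def ray(p,rc):
    K=np.array(p["intrinsics"]);T=np.array(p["pose"]);r,c=rc
    d=np.array([(c-K[0,2])/K[0,0],-(r-K[1,2])/K[1,1],-1.]);return T[:3,3],T[:3,:3]@d
def onz(p,rc,z):
    o,d=ray(p,rc);return o+d*(z-o[2])/d[2]
def proj(p,x):
    K=np.array(p["intrinsics"]);T=np.array(p["pose"]);q=T[:3,:3].T@(np.array(x)-T[:3,3])
    return K[1,2]-K[1,1]*q[1]/-q[2],K[0,2]+K[0,0]*q[0]/-q[2]
def tri(rs):
    A=0;b=0
    for o,d in rs:
        d=d/np.linalg.norm(d);P=np.eye(3)-np.outer(d,d);A=A+P;b=b+P@o
    x=np.linalg.solve(A,b);return x,[round(float(np.linalg.norm(np.cross(x-o,d/np.linalg.norm(d))))*1e3,1) for o,d in rs]
def px(l): return (l["location"][0]*420,l["location"][1]*560)
def rec(p,n,k=2): return [(tuple(np.round(px(l),1)),round(l["conf"],2)) for l in robot.recognise(p,n)[:k]]
def to_tool(v):  # world vec -> tool cm
    return R.from_quat(robot.state()["tool_rot"]).inv().apply(v)*100
E
python3 - <<'E'
from h import *
np.set_printoptions(precision=4,suppress=True)
s=robot.state();print(s)
P={n:robot.get_image(n) for n in("scene","top","wrist")}
cv2.imwrite("pics/a.png",cv2.resize(np.hstack([P["scene"]["color"],P["top"]["color"]]),(800,300)))
cv2.imwrite("pics/top.png",P["top"]["color"])
for n in P:
    print(n,np.array(P[n]["pose"])[:3,3])
    for q in("gauge_case","gauge_lid","thumb_plate","lid_hinge","bush_small","spur_gear","collar","chuck"):
        try:
            r=rec(P[n],q);print(n,q,r,[np.round(onz(P[n],a[0],0.0),3) for a in r[:1]])
        except Exception as e: print(n,q,e)
E
```

```text
{'t': 0.0, 'joints': array([-1.3127,  0.0918,  1.2319, -0.    ,  1.8198, -0.0567]), 'qvel': array([ 0.001 , -0.0016,  0.0001,  0.0016, -0.0024,  0.0006]), 'joint_torque': array([ -0.    , -44.6451, -40.6448,   0.0698,   0.0291,  -0.0001]), 'tcp_pos': array([ 0.1857, -0.5702,  0.2215]), 'tool_rot': array([ 0.9876,  0.1568, -0.0001, -0.001 ]), 'ft_force': array([ 0.0825, -0.1424, -0.2838]), 'ft_torque': array([-0.0189,  0.0013, -0.0274]), 'gripper_force': 0.0, 'finger_gap': 1.0040261218594535}
scene [-0.3663 -0.8013  0.6539]
scene gauge_case [((np.float64(185.8), np.float64(187.5)), 0.87)] [array([0.578, 0.378, 0.   ])]
scene gauge_lid [((np.float64(180.7), np.float64(188.4)), 0.73)] [array([ 0.608,  0.408, -0.   ])]
scene thumb_plate [] []
scene lid_hinge [((np.float64(183.5), np.float64(189.6)), 0.86)] [array([0.595, 0.387, 0.   ])]
scene bush_small [] []
scene spur_gear [((np.float64(266.7), np.float64(405.3)), 0.64), ((np.float64(185.7), np.float64(188.8)), 0.21)] [array([ 0.606, -0.379,  0.   ])]
scene collar [] []
scene chuck [((np.float64(283.2), np.float64(433.6)), 0.85)] [arra
[... 467 characters left out ...]
(178.4), np.float64(352.6)), 0.27)] [array([0.532, 0.337, 0.   ])]
top bush_small [((np.float64(212.9), np.float64(355.4)), 0.6), ((np.float64(178.8), np.float64(350.4)), 0.56)] [array([ 0.544, -0.276,  0.   ])]
top spur_gear [((np.float64(196.6), np.float64(390.5)), 0.59)] [array([ 0.592, -0.38 ,  0.   ])]
top collar [((np.float64(181.6), np.float64(349.9)), 0.65)] [array([ 0.637, -0.263,  0.   ])]
top chuck [((np.float64(210.8), np.float64(430.3)), 0.64)] [array([ 0.55 , -0.494,  0.   ])]
wrist [ 0.2629 -0.546   0.3842]
wrist gauge_case [] []
wrist gauge_lid [] []
wrist thumb_plate [] []
wrist lid_hinge [] []
wrist bush_small [] []
wrist spur_gear [] []
wrist collar [] []
wrist chuck [] []
```

View pics/top.png

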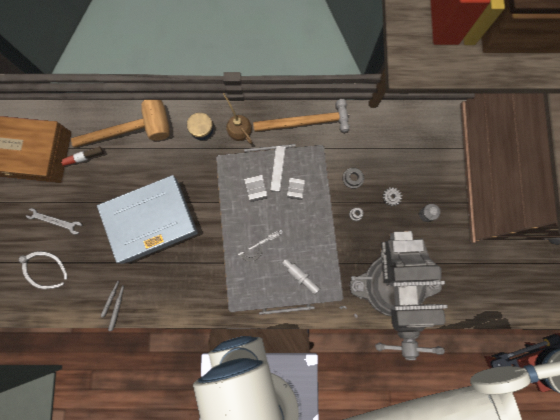

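View pics/a.png

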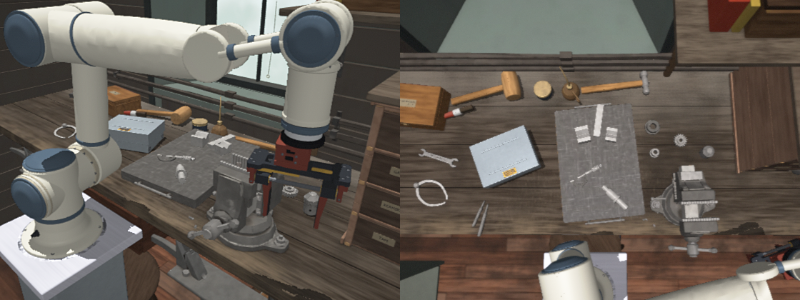

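The top view shows the case at about (148, 219) with its thumb plate at (153, 241). The small bush is at (356, 213), the collar at (353, 178), the gear at (392, 196), the chuck at (432, 212) and the vice around (400, 285). The scene view shows the lid shut and the vice close to the arm.

```bash
cat >> h.py <<'E'
np.set_printoptions(precision=4,suppress=True)
def down(yaw): # tool x at world yaw, z down
    c,s=np.cos(yaw),np.sin(yaw);return R.from_matrix(np.array([[c,s,0],[s,-c,0],[0,0,-1]]))
def plan(wps,p0=None,r0=None):
    """wps: (xyz, yaw deg or Rotation). prints shift cm / turn from each waypoint to next, and row count"""
    s=robot.state()
    p=np.array(s["tcp_pos"] if p0 is None else p0);r=R.from_quat(s["tool_rot"]) if r0 is None else r0
    for x,y in wps:
        x=np.array(x);q=down(np.radians(y)) if np.isscalar(y) else y
        d=r.inv().apply(x-p)*100;t=(r.inv()*q).as_rotvec()
        print("->",x,"shift",np.round(d,2),"turn",np.round(t,3),"rows %.1f"%max(np.linalg.norm(d)/6.25,np.degrees(np.linalg.norm(t))/10.7))
        p,r=x,q
def yawnow():
    v=R.from_quat(robot.state()["tool_rot"]).apply([1,0,0]);return np.degrees(np.arctan2(v[1],v[0]))
E
python3 - <<'E'
from h import *
w=robot.get_image("wrist");print(np.array(w["pose"]),w["intrinsics"]);print(onz(w,(210,280),0),yawnow())
T=np.array(w["pose"]);s=robot.state();r=R.from_quat(s["tool_rot"])
print("cam in tool",r.inv().apply(T[:3,3]-s["tcp_pos"]),"view",r.inv().apply(-T[:3,2]))
plan([((.36,-.40,.32),60),((.46,-.20,.34),110),((.45,.10,.34),160),((.42,.28,.30),199)])
E
```

```text
[[ 0.3095  0.909   0.2792  0.2629]
 [-0.9509  0.2959  0.0907 -0.5459]
 [-0.0002 -0.2936  0.9559  0.3852]
 [ 0.      0.      0.      1.    ]] [[359.8434   0.     279.3077]
 [  0.     359.8434 209.4967]
 [  0.       0.       1.    ]]
[ 0.15   -0.5834  0.    ] 18.037144130448244
cam in tool [ 0.0809  0.0005 -0.1625] view [-0.2936 -0.0002  0.9559]
-> [ 0.36 -0.4   0.32] shift [ 21.85 -10.82  -9.74] turn [-0.    -0.    -0.732] rows 4.2
-> [ 0.46 -0.2   0.34] shift [22.32 -1.34 -2.  ] turn [ 0.     0.    -0.873] rows 4.7
-> [0.45 0.1  0.34] shift [28.53  9.32  0.  ] turn [ 0.     0.    -0.873] rows 4.8
-> [0.42 0.28 0.3 ] shift [ 8.98 15.89  4.  ] turn [ 0.     0.    -0.681] rows 3.6
```

Call:
play_rows(moves=[[-1,[10.9,-5.4,-9.7],[0,0,-0.18]],[-1,[21.9,-10.8,-9.7],[0,0,-0.36]],[-1,[21.9,-10.8,-9.7],[0,0,-0.55]],[-1,[21.9,-10.8,-9.7],[0,0,-0.73]],[-1,[21.9,-10.8,-9.7],[0,0,-0.73]]])

```text
t: 2.02
tcp_pos: [0.3627, -0.398, 0.3216]
tool_rot: [0.865, 0.501, 0.0, 0.001]
ft_force: [-0.7, 0.5, -0.7]
finger_gap: 0.469
gripper_force: 0.0
```

Call:
play_rows(moves=[[-1,[22.3,-1.3,-2],[0,0,-0.873]],[-1,[22.3,-1.3,-2],[0,0,-0.873]],[-1,[22.3,-1.3,-2],[0,0,-0.873]],[-1,[22.3,-1.3,-2],[0,0,-0.873]],[-1,[22.3,-1.3,-2],[0,0,-0.873]]])

```text
t: 2.65
tcp_pos: [0.4621, -0.1992, 0.3396]
tool_rot: [0.572, 0.82, 0.0, 0.0]
ft_force: [-0.3, -0.6, -0.5]
finger_gap: 0.006
gripper_force: 0.0
```

```bash
python3 - <<'E'
from h import *
s=robot.state();print(s["t"],s["tcp_pos"],yawnow(),s["joints"])
w=robot.get_image("wrist");cv2.imwrite("pics/w1.png",w["color"])
np.savez("w1.npz",K=w["intrinsics"],T=w["pose"])
for q in("bush_small","spur_gear","collar"):
    r=rec(w,q);print(q,r,[onz(w,a[0],0.017) for a in r])
plan([((.45,.10,.34),160),((.42,.28,.30),199)])
E
```

```text
2.65 [ 0.4621 -0.1992  0.3396] 110.21033442184968 [-0.4746 -0.1113  1.2215  0.      2.0313 -0.8273]
bush_small [((np.float64(225.4), np.float64(312.6)), 0.97)] [array([ 0.5389, -0.2695,  0.017 ])]
spur_gear [((np.float64(290.0), np.float64(322.1)), 0.64)] [array([ 0.5909, -0.361 ,  0.017 ])]
collar [((np.float64(244.0), np.float64(378.1)), 0.78)] [array([ 0.6389, -0.2633,  0.017 ])]
-> [0.45 0.1  0.34] shift [28.76  9.07 -0.08] turn [-0.001 -0.001 -0.88 ] rows 4.8
-> [0.42 0.28 0.3 ] shift [ 8.98 15.89  4.  ] turn [ 0.     0.    -0.681] rows 3.6
```

View pics/w1.png

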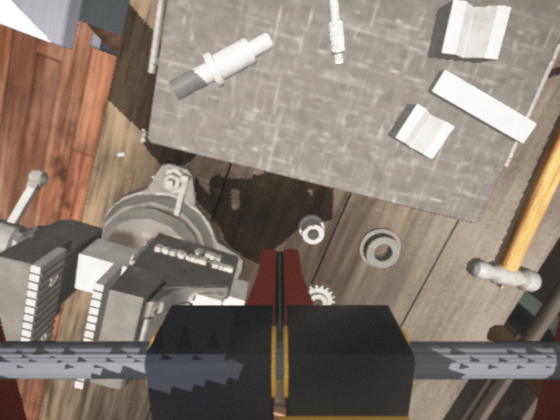

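The wrist view shows the small bush at (312, 228), the collar at (380, 248), the gear at (320, 295) half behind the gripper, and the vice on the left up to about column 245. Next I move to the case.

Call:
play_rows(moves=[[-1,[28.8,9.1,0],[0,0,-0.88]],[-1,[28.8,9.1,0],[0,0,-0.88]],[-1,[28.8,9.1,0],[0,0,-0.88]],[-1,[28.8,9.1,0],[0,0,-0.88]],[-1,[28.8,9.1,0],[0,0,-0.88]]])

```text
t: 3.48
tcp_pos: [0.4486, 0.1023, 0.3395]
tool_rot: [0.171, 0.985, -0.0, 0.0]
ft_force: [0.2, -0.4, 0.4]
finger_gap: 0.007
gripper_force: 0.0
```

Call:
play_rows(moves=[[-1,[9,15.9,4],[0,0,-0.68]],[-1,[9,15.9,4],[0,0,-0.68]],[-1,[9,15.9,4],[0,0,-0.68]],[-1,[9,15.9,4],[0,0,-0.68]],[-1,[9,15.9,4],[0,0,-0.68]]])

```text
t: 4.1
tcp_pos: [0.418, 0.281, 0.2991]
tool_rot: [-0.166, 0.986, -0.0, -0.0]
ft_force: [-0.1, -0.3, -0.3]
finger_gap: 0.008
gripper_force: 0.0
```

```bash
python3 - <<'E'
from h import *
s=robot.state();print(s["t"],s["tcp_pos"],yawnow(),s["joints"])
w=robot.get_image("wrist");t=robot.get_image("top");sc=robot.get_image("scene")
cv2.imwrite("pics/w2.png",w["color"])
P=dict(wrist=w,top=t,scene=sc)
for q in("gauge_case","thumb_plate","lid_hinge","gauge_lid"):
    rs=[]
    for n,p in P.items():
        r=rec(p,q);print(q,n,r,[onz(p,a[0],0.08) for a in r])
import pickle;pickle.dump(P,open("P2.pkl","wb"))
E
```

```text
4.1 [0.418  0.281  0.2991] -160.93494153751394 [ 0.5246 -0.1364  1.3183 -0.0003  1.9607 -1.3791]
gauge_case wrist [((np.float64(235.1), np.float64(274.1)), 0.6)] [array([0.4831, 0.2967, 0.08  ])]
gauge_case top [((np.float64(213.8), np.float64(155.8)), 0.81), ((np.float64(211.4), np.float64(152.8)), 0.16)] [array([0.5278, 0.2813, 0.08  ]), array([0.5345, 0.2898, 0.08  ])]
gauge_case scene [((np.float64(190.1), np.float64(184.1)), 0.93)] [array([0.4372, 0.2177, 0.08  ])]
thumb_plate wrist [((np.float64(238.3), np.float64(277.5)), 0.9), ((np.float64(234.7), np.float64(276.3)), 0.58)] [array([0.4855, 0.3016, 0.08  ]), array([0.4818, 0.2989, 0.08  ])]
thumb_plate top [((np.float64(210.2), np.float64(157.2)), 0.58)] [array([0.5378, 0.2779, 0.08  ])]
thumb_plate scene [((np.float64(183.0), np.float64(182.8)), 0.63)] [array([0.467 , 0.2588, 0.08  ])]
lid_hinge wrist [((np.float64(235.7), np.float64(275.8)), 0.57)] [array([0.4832, 0.2987, 0.08  ])]
lid_hinge top [((np.float64(208.0), np.float64(156.2)), 0.82)] [array([0.5439, 0.281 , 0.08  ])]
lid_hinge scene [((np.float64(185.8), np.float64(186.4)), 0.62)] [array([0.4607, 0.2357, 0.08  ])]
gauge_lid wrist [((np.float64(233.4), np.float64(276.8)), 0.75), ((np.float64(235.6), np.float64(276.7)), 0.64)] [array([0.4802, 0.2989, 0.08  ]), array([0.4827, 0.2997, 0.08  ])]
gauge_lid top [((np.float64(211.9), np.float64(154.2)), 0.95)] [array([0.5331, 0.2859, 0.08  ])]
gauge_lid scene [((np.float64(180.0), np.float64(184.7)), 0.58), ((np.float64(188.1), np.float64(184.1)), 0.39)] [array([0.4848, 0.2717, 0.08  ]), array([0.446 , 0.2283, 0.08  ])]
```

View pics/w2.png

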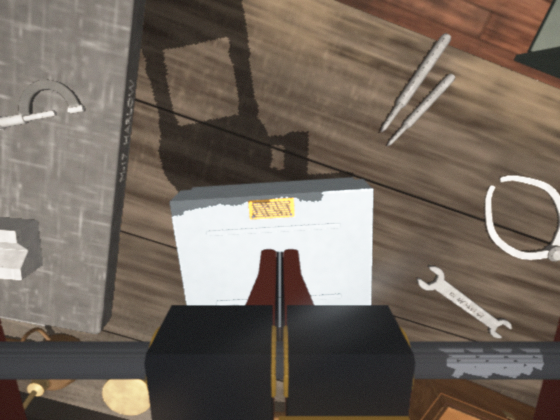

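The wrist view shows the lid's light top with its front edge along about row 195, from (173, 213) to (372, 190). The brass thumb plate is at (271, 208). I will take the plate by colour and the lid outline from the top view.

```bash
cat >> h.py <<'E'
def yellow(p,roi):
    h=cv2.cvtColor(p["color"],cv2.COLOR_BGR2HSV);m=cv2.inRange(h,(15,110,110),(35,255,255));k=np.zeros_like(m)
    a,b,c,d=roi;k[a:b,c:d]=m[a:b,c:d];return k
E
python3 - <<'E'
from h import *
import pickle;P=pickle.load(open("P2.pkl","rb"))
rs=[]
for n,roi in(("wrist",(190,225,235,310)),("top",(228,254,135,172)),("scene",(160,215,140,240))):
    k=yellow(P[n],roi);v=np.argwhere(k)
    if len(v)<5: print(n,len(v));continue
    c=v.mean(0);b=cv2.minAreaRect(v[:,::-1].astype(np.float32));print(n,len(v),c,b,onz(P[n],c,.082));rs.append(ray(P[n],c))
    box=[onz(P[n],(y,x),.082)[:2] for x,y in cv2.boxPoints(b)];print(np.round(box,3).tolist())
if len(rs)>1: print(tri(rs[:2]))
for n,roi in(("top",(165,275,90,210)),("wrist",(180,300,165,380))):
    im=P[n]["color"];h=cv2.cvtColor(im,cv2.COLOR_BGR2HSV);m=cv2.inRange(im,(165,165,150),(255,255,255)) 
    k=np.zeros_like(m);a,b,c,d=roi;k[a:b,c:d]=m[a:b,c:d]
    k=cv2.morphologyEx(k,cv2.MORPH_CLOSE,np.ones((9,9)))
    cs=max(cv2.findContours(k,0,2)[0],key=cv2.contourArea)
    W=np.array([onz(P[n],(y,x),.08)[:2] for x,y in cs[:,0]],np.float32)*1000
    print(n,cv2.contourArea(cs),"rect mm",cv2.minAreaRect(W),np.round(cv2.boxPoints(cv2.minAreaRect(W))).tolist())
print([ [int(v) for v in P["top"]["color"][y,x]] for y,x in((219,148),(255,140),(200,200))])
E
```

```text
wrist 377 [206.2202 270.061 ] ((270.9610900878906, 207.87744140625), (18.214460372924805, 43.72718048095703), 86.42366790771484) [0.4516 0.2813 0.082 ]
[[0.453, 0.257], [0.434, 0.301], [0.453, 0.309], [0.472, 0.264]]
top 64 [240.9375 155.8906] ((153.0821990966797, 241.2191925048828), (7.2565507888793945, 18.492502212524414), 69.44395446777344) [0.4535 0.2767 0.082 ]
[[0.453, 0.311], [0.471, 0.265], [0.452, 0.257], [0.435, 0.303]]
scene 25 [175.72 192.4 ] ((203.16876220703125, 172.77386474609375), (6.546258926391602, 75.95917510986328), 73.61045837402344) [0.5178 0.2758 0.082 ]
[[0.444, 0.307], [0.708, 0.271], [0.672, 0.229], [0.419, 0.267]]
(array([0.4557, 0.2819, 0.066 ]), [0.8, 0.8])
top 3038.0 rect mm ((520.6807861328125, 311.330810546875), (160.37307739257812, 222.4915771484375), 22.682830810546875) [[404.0, 383.0], [490.0, 178.0], [638.0, 240.0], [552.0, 445.0]]
wrist 16024.5 rect mm ((502.9028015136719, 303.8988037109375), (137.8042755126953, 223.97421264648438), 23.053791046142578) [[396.0, 380.0], [483.0, 174.0], [610.0, 228.0], [522.0, 434.0]]
[[209, 200, 191], [74, 71, 68], [68, 78, 89]]
```

```bash
python3 - <<'E'
from h import *
plan([((.453,.283,.10),-157.2)])
E
```

```text
-> [0.453 0.283 0.1  ] shift [-3.38 -0.99 19.96] turn [-0.     0.    -0.062] rows 3.2
```

Call:
play_rows(moves=[[-1,[-3.4,-1.0,6],[0,0,-0.064]],[-1,[-3.4,-1.0,12],[0,0,-0.064]],[-1,[-3.4,-1.0,17],[0,0,-0.064]],[-1,[-3.4,-1.0,20],[0,0,-0.064]],[-1,[-3.4,-1.0,20.6],[0,0,-0.064]]])

```text
t: 5.48
tcp_pos: [0.4519, 0.2823, 0.0909]
tool_rot: [-0.199, 0.98, -0.001, -0.002]
ft_force: [0.3, 0.2, 0.6]
finger_gap: 0.002
gripper_force: 0.0
```

Call:
play_rows(moves=[[-1,[0,0,0.2],[0,0,0]],[-1,[0,0,0.5],[0,0,0]],[-1,[0,0,0.8],[0,0,0]],[-1,[0,0,1.1],[0,0,0]],[-1,[0,0,1.3],[0,0,0]]])

```text
t: 6.1
tcp_pos: [0.453, 0.283, 0.0818]
tool_rot: [-0.199, 0.98, 0.0, 0.0]
ft_force: [-4.2, -1.8, 5.0]
finger_gap: 0.005
gripper_force: 2.8
```

```bash
python3 - <<'E'
from h import *
s=robot.state();print(s["t"],s["tcp_pos"],yawnow(),s["ft_force"])
w=robot.get_image("wrist");cv2.imwrite("pics/w3.png",w["color"][100:400,100:460])
E
```

```text
6.1 [0.453  0.283  0.0818] -157.0653882545914 [-4.1594 -1.7931  4.988 ]
```

View pics/w3.png

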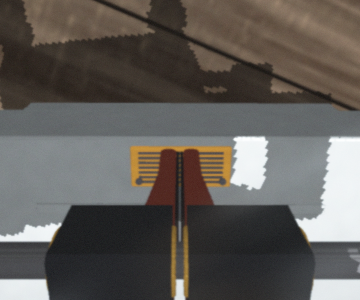

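The fingertips are on the brass plate, in the middle of its 131–230 column span in the crop. I press down in small steps, drifting slightly forward with the lid's arc.

Call:
play_rows(moves=[[-1,[0.07,0,0.2],[0,0,0]],[-1,[0.12,0,0.4],[0,0,0]],[-1,[0.17,0,0.6],[0,0,0]],[-1,[0.22,0,0.8],[0,0,0]]])

```text
t: 6.65
tcp_pos: [0.4515, 0.2823, 0.0742]
tool_rot: [-0.199, 0.98, 0.0, 0.001]
ft_force: [-2.4, -1.0, 6.5]
finger_gap: 0.005
gripper_force: 3.5
```

Call:
play_rows(moves=[[-1,[0.03,0,0.1],[0,0,0]],[-1,[0.05,0,0.2],[0,0,0]]])

```text
t: 6.9
tcp_pos: [0.4512, 0.2822, 0.0724]
tool_rot: [-0.199, 0.98, 0.0, 0.001]
ft_force: [-3.7, -0.7, 6.4]
finger_gap: 0.003
gripper_force: 3.6
```

Call:
play_rows(moves=[[-1,[0.03,0,0.1],[0,0,0]],[-1,[0.05,0,0.2],[0,0,0]]])

```text
t: 7.15
tcp_pos: [0.4509, 0.2821, 0.0705]
tool_rot: [-0.199, 0.98, 0.0, 0.001]
ft_force: [-2.6, -0.9, 7.6]
finger_gap: 0.007
gripper_force: 4.5
```

Call:
play_rows(moves=[[-1,[0.03,0,0.1],[0,0,0]]])

```text
t: 7.28
tcp_pos: [0.4509, 0.2821, 0.0703]
tool_rot: [-0.199, 0.98, 0.001, 0.002]
ft_force: [-2.7, -2.2, 13.7]
finger_gap: 0.004
gripper_force: 6.4
```

Call:
play_rows(moves=[[-1,[0.03,0,0.1],[0,0,0]]])

```text
t: 7.4
tcp_pos: [0.4509, 0.2821, 0.0702]
tool_rot: [-0.199, 0.98, 0.001, 0.002]
ft_force: [-4.9, -3.2, 15.6]
finger_gap: 0.006
gripper_force: 8.1
```

Call:
play_rows(moves=[[-1,[0,0,-6],[0,0,0]],[-1,[0.5,0,-12],[0,0,0]],[-1,[2,0,-18],[0,0,0]],[-1,[3,0,-23],[0,0,0]],[-1,[3,0,-25],[0,0,0]]])

```text
t: 8.02
tcp_pos: [0.4222, 0.2699, 0.3214]
tool_rot: [-0.199, 0.98, 0.001, 0.003]
ft_force: [-0.2, 0.3, -0.5]
finger_gap: 0.006
gripper_force: 0.0
```

```bash
python3 - <<'E'
from h import *
print(robot.state()["tcp_pos"],yawnow())
plan([((.46,.14,.32),-195),((.50,-.10,.30),-235),((.539,-.265,.21),-270)])
E
```

```text
[0.4222 0.2699 0.3214] -157.06419458920118
-> [0.46 0.14 0.32] shift [  1.58 -13.44   0.12] turn [0.003 0.007 0.662] rows 3.5
-> [ 0.5 -0.1  0.3] shift [-10.08 -22.15   2.  ] turn [0.    0.    0.698] rows 3.9
-> [ 0.539 -0.265  0.21 ] shift [-15.75  -6.27   9.  ] turn [0.    0.    0.611] rows 3.3
```

Call:
play_rows(moves=[[-1,[1.6,-13.4,0.1],[0,0,0.662]],[-1,[1.6,-13.4,0.1],[0,0,0.662]],[-1,[1.6,-13.4,0.1],[0,0,0.662]],[-1,[1.6,-13.4,0.1],[0,0,0.662]]])

```text
t: 8.52
tcp_pos: [0.46, 0.1387, 0.3158]
tool_rot: [0.134, 0.991, 0.0, 0.0]
ft_force: [0.1, 0.9, -0.7]
finger_gap: 0.004
gripper_force: 0.0
```

Call:
play_rows(moves=[[0.2,[-10.1,-22.2,2],[0,0,0.7]],[0.2,[-10.1,-22.2,2],[0,0,0.7]],[0.2,[-10.1,-22.2,2],[0,0,0.7]],[0.2,[-10.1,-22.2,2],[0,0,0.7]]])

```text
t: 9.02
tcp_pos: [0.4997, -0.1026, 0.2956]
tool_rot: [0.465, 0.885, 0.0, 0.0]
ft_force: [1.0, -0.1, -0.6]
finger_gap: 0.418
gripper_force: 0.0
```

Call:
play_rows(moves=[[0.2,[-15.8,-6.3,9],[0,0,0.611]],[0.2,[-15.8,-6.3,9],[0,0,0.611]],[0.2,[-15.8,-6.3,9],[0,0,0.611]],[0.2,[-15.8,-6.3,9],[0,0,0.611]],[0.2,[-15.8,-6.3,9],[0,0,0.611]]])

```text
t: 9.65
tcp_pos: [0.5381, -0.2668, 0.2046]
tool_rot: [0.708, 0.706, -0.0, -0.001]
ft_force: [0.2, 0.5, 0.9]
finger_gap: 0.598
gripper_force: 0.0
```

```bash
python3 - <<'E'
from h import *
s=robot.state();print(s["t"],s["tcp_pos"],yawnow(),s["finger_gap"])
w=robot.get_image("wrist");t=robot.get_image("top")
cv2.imwrite("pics/w4.png",np.hstack([w["color"][60:360,80:480],t["color"][120:420,60:460]]))
r=rec(w,"bush_small");print(r)
z=np.load("w1.npz");p1=dict(intrinsics=z["K"],pose=z["T"])
x=tri([ray(p1,(225.4,312.6)),ray(w,r[0][0])]);print(x,onz(w,r[0][0],.017))
print(rec(w,"collar"),rec(w,"spur_gear"),rec(t,"gauge_lid"))
plan([((*x[0][:2],.10),90),((*x[0][:2],.017),90)])
E
```

```text
9.65 [ 0.5381 -0.2668  0.2046] 89.84270991922185 0.5980844480141362
[((np.float64(187.2), np.float64(280.0)), 0.72)]
(array([ 0.5389, -0.2701,  0.0166]), [0.4, 0.4]) [ 0.5387 -0.2704  0.017 ]
[((np.float64(180.2), np.float64(381.3)), 0.84)] [((np.float64(282.7), np.float64(319.9)), 0.55)] [((np.float64(176.2), np.float64(120.6)), 0.66)]
-> [ 0.5389 -0.2701  0.1   ] shift [-0.45  0.   10.67] turn [ 0.002  0.001 -0.   ] rows 1.7
-> [ 0.5389 -0.2701  0.017 ] shift [0.  0.  8.3] turn [0. 0. 0.] rows 1.3
```

View pics/w4.png

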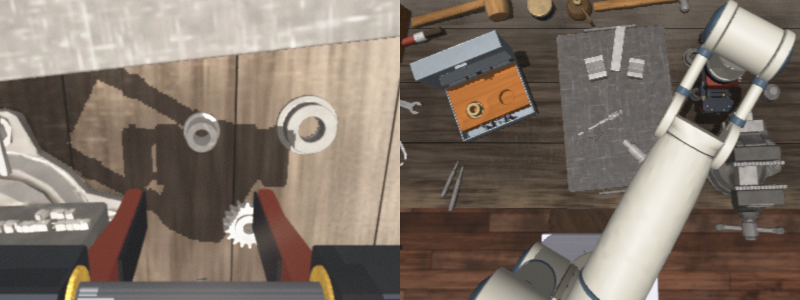

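The lid stands open, and in the top crop the case shows its block with the big bush at (475, 109) and the empty pocket at (505, 97). The bush lies clear between the fingers' planes at (201, 132) in the wrist crop. I descend and grasp it.

Call:
play_rows(moves=[[0.2,[-0.4,0,5],[0,0,0]],[0.2,[-0.4,0,10],[0,0,0]],[0.2,[-0.4,0,14],[0,0,0]],[0.2,[-0.4,0,16],[0,0,0]],[0.2,[-0.4,0,16],[0,0,0]]])

```text
t: 10.58
tcp_pos: [0.5379, -0.2695, 0.0448]
tool_rot: [0.708, 0.707, -0.0, -0.001]
ft_force: [-0.2, -0.7, 0.2]
finger_gap: 0.601
gripper_force: 0.0
```

```bash
python3 - <<'E'
from h import *
s=robot.state();print(s["t"],s["tcp_pos"],yawnow(),s["ft_force"])
plan([((.5389,-.2701,.0175),90)])
E
```

```text
10.575 [ 0.5379 -0.2695  0.0448] 89.91709746144224 [-0.1702 -0.7304  0.232 ]
-> [ 0.5389 -0.2701  0.0175] shift [-0.06  0.11  2.73] turn [-0.002 -0.001 -0.001] rows 0.4
```

Call:
play_rows(moves=[[0.2,[-0.06,0.1,1.5],[0,0,0]],[0.2,[-0.06,0.1,2.7],[0,0,0]],[0.2,[-0.06,0.1,2.7],[0,0,0]],[-0.8,[-0.06,0.1,2.7],[0,0,0]],[-0.8,[-0.06,0.1,2.7],[0,0,0]]])

```text
t: 11.2
tcp_pos: [0.5397, -0.2709, 0.0193]
tool_rot: [0.708, 0.706, 0.0, 0.001]
ft_force: [-1.1, 0.0, 0.8]
finger_gap: 0.411
gripper_force: 0.0
```

Call:
play_rows(moves=[[-0.8,[0,0,0],[0,0,0]],[-0.8,[0,0,0],[0,0,0]],[-0.8,[0,0,0],[0,0,0]]])

```text
t: 11.58
tcp_pos: [0.5396, -0.2709, 0.0192]
tool_rot: [0.708, 0.706, 0.0, 0.0]
ft_force: [-0.2, -0.6, 2.7]
finger_gap: 0.333
gripper_force: 30.0
```

```bash
python3 - <<'E'
from h import *
plan([((.539,-.270,.20),90),((.50,-.10,.30),125),((.46,.14,.32),165),((.495,.25,.25),202.8)])
E
```

```text
-> [ 0.539 -0.27   0.2  ] shift [  0.08  -0.04 -18.08] turn [ 0.001  0.    -0.002] rows 2.9
-> [ 0.5 -0.1  0.3] shift [ 17.   -3.9 -10. ] turn [ 0.     0.    -0.611] rows 3.3
-> [0.46 0.14 0.32] shift [21.95 10.49 -2.  ] turn [ 0.     0.    -0.698] rows 3.9
-> [0.495 0.25  0.25 ] shift [-0.53 11.53  7.  ] turn [ 0.    0.   -0.66] rows 3.5
```

Call:
play_rows(moves=[[-0.8,[0,0,-2],[0,0,0]],[-0.8,[0,0,-6],[0,0,0]],[-0.8,[0,0,-12],[0,0,0]],[-0.8,[0,0,-18],[0,0,0]]])

```text
t: 12.08
tcp_pos: [0.5389, -0.2704, 0.2011]
tool_rot: [0.708, 0.706, -0.0, -0.0]
ft_force: [0.1, -0.9, -2.2]
finger_gap: 0.327
gripper_force: 30.0
```

Call:
play_rows(moves=[[-0.8,[4.5,-1,-2.5],[0,0,-0.16]],[-0.8,[9.5,-2,-5.5],[0,0,-0.34]],[-0.8,[14,-3.2,-8],[0,0,-0.5]],[-0.8,[17,-3.9,-10],[0,0,-0.61]]])

```text
t: 12.58
tcp_pos: [0.4999, -0.0987, 0.3014]
tool_rot: [0.461, 0.888, 0.0, 0.001]
ft_force: [0.3, 0.6, -2.3]
finger_gap: 0.332
gripper_force: 30.0
```

Call:
play_rows(moves=[[-0.8,[5,2.4,-0.5],[0,0,-0.16]],[-0.8,[10,4.8,-1],[0,0,-0.32]],[-0.8,[15,7.2,-1.5],[0,0,-0.48]],[-0.8,[19,9,-2],[0,0,-0.6]],[-0.8,[22,10.5,-2],[0,0,-0.7]]])

```text
t: 13.2
tcp_pos: [0.4602, 0.1417, 0.3204]
tool_rot: [0.129, 0.992, 0.0, 0.001]
ft_force: [0.7, -0.2, -2.3]
finger_gap: 0.328
gripper_force: 30.0
```

Call:
play_rows(moves=[[-0.8,[-0.2,3,2],[0,0,-0.16]],[-0.8,[-0.3,6,4],[0,0,-0.32]],[-0.8,[-0.4,9,6],[0,0,-0.48]],[-0.8,[-0.5,11.5,7],[0,0,-0.66]],[-0.8,[-0.5,11.5,7],[0,0,-0.66]]])

```text
t: 13.82
tcp_pos: [0.4953, 0.2506, 0.2477]
tool_rot: [-0.198, 0.98, -0.0, -0.001]
ft_force: [-0.7, -0.1, -1.5]
finger_gap: 0.326
gripper_force: 30.0
```

```bash
python3 - <<'E'
from h import *
s=robot.state();print(s["t"],s["tcp_pos"],yawnow(),s["finger_gap"],s["joints"])
w=robot.get_image("wrist");t=robot.get_image("top");cv2.imwrite("pics/w5.png",w["color"]);cv2.imwrite("top5.png",t["color"])
for q in("nest","nest_other","bush_big","bush_small","gauge_lid"):
    print(q,rec(w,q),rec(t,q))
for n,p in(("w",w),("t",t)):
    print(n,"pred nest top",proj(p,(.5284,.2637,.043)),"other",proj(p,(.5284-.094*np.sin(np.radians(22.8)),.2637+.094*np.cos(np.radians(22.8)),.043)))
import pickle;pickle.dump(dict(w=w,t=t),open("P5.pkl","wb"))
E
```

```text
13.825 [0.4953 0.2506 0.2477] -157.15788912974583 0.32596127367644273 [ 0.4071 -0.0211  1.3011  0.0002  1.8643 -1.5623]
nest [((np.float64(220.9), np.float64(322.3)), 0.61)] [((np.float64(216.0), np.float64(156.7)), 0.92)]
nest_other [((np.float64(221.1), np.float64(324.1)), 0.87), ((np.float64(390.6), np.float64(294.9)), 0.56)] [((np.float64(214.8), np.float64(156.1)), 0.68)]
bush_big [((np.float64(209.8), np.float64(366.2)), 0.86)] [((np.float64(231.6), np.float64(130.1)), 0.48)]
bush_small [((np.float64(274.5), np.float64(282.1)), 0.78)] []
gauge_lid [((np.float64(386.7), np.float64(297.0)), 0.58)] [((np.float64(166.9), np.float64(145.7)), 0.8)]
w pred nest top (np.float64(213.1708801288043), np.float64(278.95335684767366)) other (np.float64(213.2075293531978), np.float64(366.701699768325))
t pred nest top (np.float64(215.72311009963573), np.float64(165.82653710606252)) other (np.float64(228.58567731309822), np.float64(134.30125138839577))
```

View pics/w5.png

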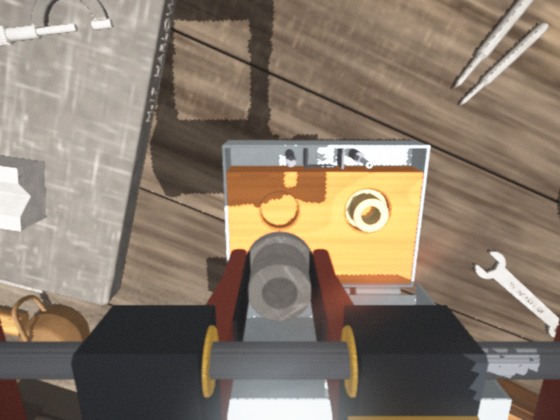

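The empty pocket shows at (279, 210) and the big bush sits at (368, 211). The held bush is at (280, 270), and the tray's front rim corners are (225, 145) and (429, 146). I refine the pocket centre now.

```bash
python3 - <<'E'
from h import *
import pickle;P=pickle.load(open("P5.pkl","rb"));w=P["w"]
y=np.radians(22.8);c,s=np.cos(y),np.sin(y);C=np.array([.5194,.3109])
f=lambda a,b,z:np.array([*(C+[c*a-s*b,s*a+c*b]),z])
for a,b in((-.08,-.105),(-.08,.105)): print("rim pred",proj(w,f(a,b,.045)))
im=w["color"][180:240,240:320];g=cv2.resize(im,None,fx=8,fy=8,interpolation=cv2.INTER_CUBIC)
cv2.imwrite("pics/c5.png",g)
gr=cv2.cvtColor(g,cv2.COLOR_BGR2GRAY)
# nest predicted outline for candidate offsets: maximise edge magnitude along rim circles (41mm z=.041 & 45mm z=.043)
gm=cv2.magnitude(cv2.Sobel(cv2.GaussianBlur(gr,(0,0),4),cv2.CV_32F,1,0),cv2.Sobel(cv2.GaussianBlur(gr,(0,0),4),cv2.CV_32F,0,1))
th=np.linspace(0,2*np.pi,180);best=[]
for rad,z in((.0205,.041),(.0225,.043)):
  B=[]
  for dx in np.arange(-6,6.1,.5):
    for dy in np.arange(-6,6.1,.5):
      n=f(-.010+dx/1e3,-.047+dy/1e3,z);v=[]
      for t in th:
        r_,c_=proj(w,n+[rad*np.cos(t),rad*np.sin(t),0]);i,j=int((r_-180)*8),int((c_-240)*8)
        if 0<=i<380 and 0<=j<640:v.append(gm[i,j])
      B.append((np.mean(v),dx,dy))
  print(rad,sorted(B)[::-1][:4])
E
```

```text
rim pred (np.float64(147.59610127939163), np.float64(221.4769055168669))
rim pred (np.float64(147.69897002585282), np.float64(429.5982991305576))
0.0205 [(np.float32(24.902838), np.float64(-2.5), np.float64(0.5)), (np.float32(24.252815), np.float64(-3.0), np.float64(0.5)), (np.float32(24.19365), np.float64(-2.0), np.float64(0.5)), (np.float32(23.793125), np.float64(-2.5), np.float64(1.0))]
0.0225 [(np.float32(18.870472), np.float64(-6.0), np.float64(0.5)), (np.float32(18.436222), np.float64(-6.0), np.float64(0.0)), (np.float32(18.339241), np.float64(-6.0), np.float64(1.0)), (np.float32(17.73707), np.float64(-6.0), np.float64(-0.5))]
```

View pics/c5.png

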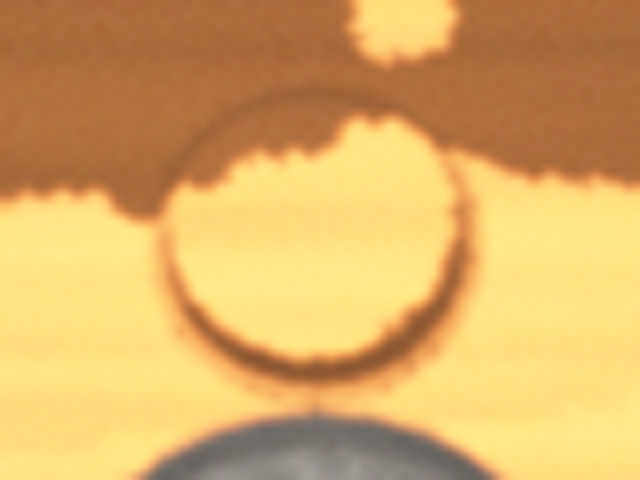

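The crop shows the pocket ring centred at about (319, 241), which is row 210.2 and column 279.9 in the full picture. The held bush's flange edge peaks at row 231.6, column 279.7. I use both to get the offset in the same camera.

```bash
python3 - <<'E'
from h import *
import pickle;w=pickle.load(open("P5.pkl","rb"))["w"]
s=robot.state();r=R.from_quat(s["tool_rot"]);tc=s["tcp_pos"];print(tc)
th=np.linspace(0,2*np.pi,361)
def out(n,rad): 
    q=np.array([proj(w,n+[rad*np.cos(t),rad*np.sin(t),0]) for t in th]);return q.min(0),q.max(0)
for ox in(0,.001,.002):
    for oy in (0,.001):
        print("bush off",ox,oy,[out(tc+r.apply([ox,oy,zz]),.019) [0]for zz in(.019,.011)],[np.mean(out(tc+r.apply([ox,oy,.019]),.019),axis=0)])
n=onz(w,(210.2,279.9),.0425);print("nest",n,out(n,.0205),out(n,.0225))
# bush extreme columns: dark grey vs orange at rows 236..239
g=w["color"].astype(int)
for row in(236,240,244): 
    sat=g[row,:,2]-g[row,:,0]; ii=[j for j in range(240,320) if sat[j]<40];print(row,ii[0],ii[-1],len(ii))
for zz in(.019,.011):
    q=np.array([proj(w,tc+r.apply([0,0,zz])+[.019*np.cos(t),.019*np.sin(t),0]) for t in th])
    for row in(236,240,244):
        m=q[np.abs(q[:,0]-row)<.6];print(zz,row,m[:,1].min() if len(m) else None,m[:,1].max() if len(m) else None)
plan([((*n[:2],.10),202.8),((*n[:2],.055),202.8)])
E
```

```text
[0.4959 0.2495 0.2488]
bush off 0 0 [array([221.7121, 243.0004]), array([226.8145, 241.5321])] [array([253.7427, 277.8186])]
bush off 0 0.001 [array([221.7151, 244.8341]), array([226.8177, 243.4402])] [array([253.7455, 279.6518])]
bush off 0.001 0 [array([219.9252, 242.9495]), array([224.9611, 241.4769])] [array([252.0515, 277.8197])]
bush off 0.001 0.001 [array([219.9282, 244.7859]), array([224.9642, 243.3879])] [array([252.0543, 279.6556])]
bush off 0.002 0 [array([218.1329, 242.8985]), array([223.1018, 241.4215])] [array([250.3552, 277.8207])]
bush off 0.002 0.001 [array([218.1359, 244.7377]), array([223.1049, 243.3355])] [array([250.358 , 279.6594])]
nest [0.5251 0.2634 0.0425] (array([191.5983, 260.7366]), array([228.2311, 299.063 ])) (array([189.752 , 258.8665]), array([229.9607, 300.9331]))
236 263 295 33
240 257 301 45
244 253 305 53
0.019 236 248.42200678528343 307.0579071380766
0.019 240 246.08345022999526 309.43304799893554
0.019 244 244.56104422234532 311.17049330516755
0.011 236 252.41026685765289 303.3552412311548
0.011 240 248.6064764355801 307.1171627294386
0.011 244 245.85796320705407 309.8246092065456
-> [0.5251 0.2634 0.1   ] shift [-3.23  0.16 14.88] turn [-0.     0.    -0.001] rows 2.4
-> [0.5251 0.2634 0.055 ] shift [0.  0.  4.5] turn [0. 0. 0.] rows 0.7
```

```bash
python3 - <<'E'
from h import *
import pickle;w=pickle.load(open("P5.pkl","rb"))["w"];K=w["intrinsics"]
def camat(tcp,yaw):
    r=down(np.radians(yaw));Tc=np.eye(4);z=-r.apply([-.2936,0,.9559]);y=r.apply([.9559,0,.2936]);x=np.cross(y,z)
    Tc[:3,:3]=np.c_[x,y,z];Tc[:3,3]=np.array(tcp)+r.apply([.0809,.0005,-.1625]);return dict(intrinsics=K,pose=Tc)
th=np.linspace(0,2*np.pi,200);F=8
def draw(im,p,n,rad,o,col):
    q=np.array([proj(p,np.array(n)+[rad*np.cos(t),rad*np.sin(t),0]) for t in th])
    cv2.polylines(im,[np.int32((q-o)[:,::-1]*F)],True,col,1)
a=cv2.imread("pics/w4.png")[95:170,150:250];a=cv2.resize(a,None,fx=F//2,fy=F//2,interpolation=cv2.INTER_CUBIC)
b=w["color"][220:320,230:330];F=4;b=cv2.resize(b,None,fx=4,fy=4,interpolation=cv2.INTER_CUBIC)
p4=camat([.5381,-.2668,.2046],90)
for z,rad in((0,.019),(.034,.015)): draw(a,p4,(.5396,-.2709,z),rad,np.array([155,230]),(0,0,255))
r=R.from_quat(robot.state()["tool_rot"]);tc=np.array([.4953,.2506,.2477])
for zz,rad in((.019,.019),(-.015,.015)): draw(b,w,tc+r.apply([0,0,zz]),rad,np.array([220,230]),(0,0,255))
for zz,rad in((.019,.019),(-.015,.015)): draw(b,w,tc+r.apply([-.005,0,zz]),rad,np.array([220,230]),(0,255,0))
o=np.zeros((400,800,3),np.uint8);o[:300,:400]=a;o[:,400:]=b;cv2.imwrite("pics/c6.png",o)
print(np.abs(camat(tc,202.8)["pose"]-w["pose"]).max())
E
```

```text
0.001180481999040528
```

View pics/c6.png

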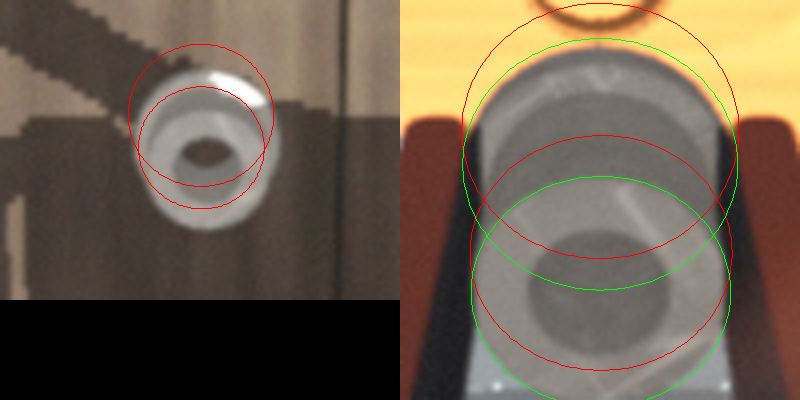

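The overlay shows the bush sits about 6.3 mm toward tool −x in the fingers: its flange peaks at row 48 in the right crop, against 3 predicted. The bench view on the left agrees at about 5.5 mm. It is centred sideways. I correct for this and go to just above the pocket.

```bash
python3 - <<'E'
from h import *
plan([((.5193,.2610,.078),202.8)])
E
```

```text
-> [0.5193 0.261  0.078 ] shift [-2.6   0.16 17.08] turn [-0.     0.    -0.001] rows 2.8
```

Call:
play_rows(moves=[[-0.8,[-2.6,0.1,4],[0,0,0]],[-0.8,[-2.6,0.1,9],[0,0,0]],[-0.8,[-2.6,0.1,13],[0,0,0]],[-0.8,[-2.6,0.1,16],[0,0,0]],[-0.8,[-2.6,0.1,17],[0,0,0]]])

```text
t: 15.05
tcp_pos: [0.5183, 0.2601, 0.0761]
tool_rot: [-0.197, 0.98, -0.0, -0.002]
ft_force: [0.1, 0.1, -1.5]
finger_gap: 0.329
gripper_force: 30.0
```

Call:
play_rows(moves=[[-0.8,[0,0,0],[0,0,0]],[-0.8,[0,0,0],[0,0,0]]])

```text
t: 15.3
tcp_pos: [0.5204, 0.2611, 0.0807]
tool_rot: [-0.197, 0.98, 0.0, 0.001]
ft_force: [0.2, -0.1, -1.2]
finger_gap: 0.331
gripper_force: 30.0
```

```bash
python3 - <<'E'
from h import *
s=robot.state();tc=np.array(s["tcp_pos"]);r=R.from_quat(s["tool_rot"]);print(s["t"],tc,yawnow(),s["ft_force"])
w=robot.get_image("wrist");F=6;r0,r1,c0,c1=200,300,215,345
b=cv2.resize(w["color"][r0:r1,c0:c1],None,fx=F,fy=F,interpolation=cv2.INTER_CUBIC)
th=np.linspace(0,2*np.pi,300)
def draw(n,rad,col):
    q=np.array([proj(w,np.array(n)+[rad*np.cos(t),rad*np.sin(t),0]) for t in th]);print(np.round([q.min(0),q.max(0)],1).tolist())
    cv2.polylines(b,[np.int32((q-[r0,c0])[:,::-1]*F)],True,col,1)
draw(tc+r.apply([-.0063,0,.019]),.019,(0,255,0))
draw((.5251,.2634,.0425),.0205,(255,0,255))
cv2.imwrite("pics/c7.png",b)
import pickle;pickle.dump(w,open("P7.pkl","wb"))
E
```

```text
15.3 [0.5204 0.2611 0.0807] -157.24443353960703 [ 0.1536 -0.0826 -1.1894]
[[231.9, 245.8], [294.3, 314.5]]
[[216.0, 246.7], [278.6, 314.6]]
```

View pics/c7.png

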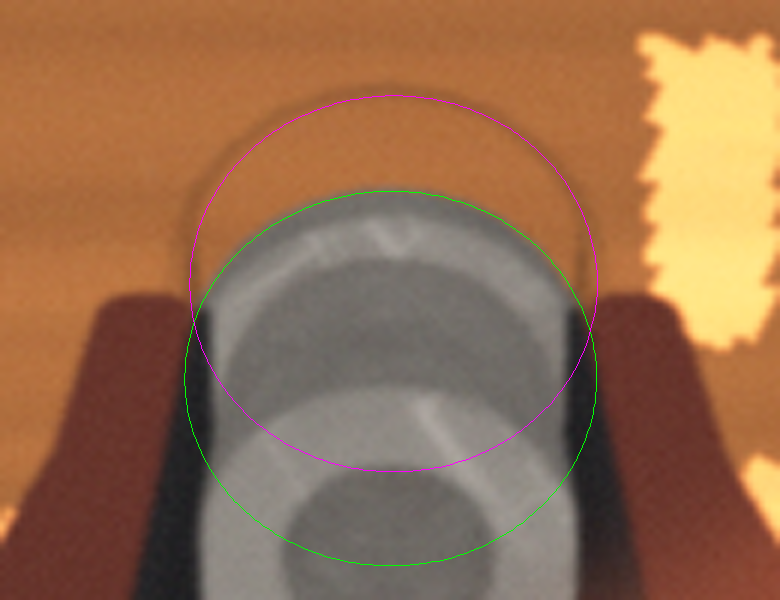

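The flange matches its predicted circle, and the pocket arc lies about 0.6 mm further forward than predicted. I let the arm settle before the final lowering.

Call:
play_rows(moves=[[-0.8,[0.06,0,0],[0,0,0]],[-0.8,[0.06,0,0],[0,0,0]],[-0.8,[0.06,0,0],[0,0,0]]])

```text
t: 15.72
tcp_pos: [0.519, 0.2605, 0.0789]
tool_rot: [-0.197, 0.98, 0.0, 0.0]
ft_force: [-0.5, -0.2, -1.7]
finger_gap: 0.332
gripper_force: 30.0
```

```bash
python3 - <<'E'
from h import *
for i in range(4):
    s=robot.state();tc=np.array(s["tcp_pos"]);r=R.from_quat(s["tool_rot"]);print(tc,s["ft_force"]);robot.get_image("top")
b=tc+r.apply([-.0063,0,.019]);print("bush",b,"need tool mm",to_tool(np.array([.5245,.2632,.029])-b)*10)
E
```

```text
[0.519  0.2605 0.0789] [-0.5171 -0.1665 -1.66  ]
[0.519  0.2604 0.0788] [-0.7921 -0.8262 -1.6666]
[0.5189 0.2604 0.0787] [ 0.0461  0.337  -1.4242]
[0.5189 0.2604 0.0786] [ 0.1927  0.7965 -1.6805]
bush [0.5247 0.2629 0.0596] need tool mm [ 0.0612  0.3706 30.6008]
```

Call:
play_rows(moves=[[-0.8,[0,0.03,0.6],[0,0,0]],[-0.8,[0,0.03,1.1],[0,0,0]],[-0.8,[0,0.03,1.5],[0,0,0]],[-0.8,[0,0.03,1.8],[0,0,0]],[-0.8,[0,0.03,2.0],[0,0,0]]])

```text
t: 16.55
tcp_pos: [0.5188, 0.2607, 0.0584]
tool_rot: [-0.197, 0.98, -0.0, -0.0]
ft_force: [-0.9, 0.2, -1.5]
finger_gap: 0.33
gripper_force: 30.0
```

Call:
play_rows(moves=[[-0.8,[0,0,0.2],[0,0,0]],[-0.8,[0,0,0.4],[0,0,0]],[-0.8,[0,0,0.5],[0,0,0]]])

```text
t: 16.92
tcp_pos: [0.5188, 0.2607, 0.0535]
tool_rot: [-0.197, 0.98, 0.0, -0.0]
ft_force: [-0.0, 0.4, -2.1]
finger_gap: 0.33
gripper_force: 30.0
```

Call:
play_rows(moves=[[-0.8,[0,0,0.15],[0,0,0]],[-0.8,[0,0,0.3],[0,0,0]],[-0.8,[0,0,0.4],[0,0,0]]])

```text
t: 17.3
tcp_pos: [0.5188, 0.2607, 0.0495]
tool_rot: [-0.197, 0.98, -0.0, -0.0]
ft_force: [-0.2, -0.0, -1.5]
finger_gap: 0.331
gripper_force: 30.0
```

Call:
play_rows(moves=[[-0.8,[0,0,0.05],[0,0,0]],[-0.8,[0,0,0.1],[0,0,0]]])

```text
t: 17.55
tcp_pos: [0.5188, 0.2607, 0.0486]
tool_rot: [-0.197, 0.98, 0.0, 0.0]
ft_force: [-0.8, -0.6, -1.9]
finger_gap: 0.331
gripper_force: 30.0
```

Call:
play_rows(moves=[[-0.8,[0,0,0.05],[0,0,0]],[-0.8,[0,0,0.05],[0,0,0]]])

```text
t: 17.8
tcp_pos: [0.5188, 0.2607, 0.0482]
tool_rot: [-0.197, 0.98, 0.0, 0.0]
ft_force: [0.7, -0.5, -0.2]
finger_gap: 0.328
gripper_force: 30.0
```

Call:
play_rows(moves=[[-0.8,[0,0,0.05],[0,0,0]],[-0.8,[0,0,0.05],[0,0,0]]])

```text
t: 18.05
tcp_pos: [0.5189, 0.2608, 0.0482]
tool_rot: [-0.197, 0.98, 0.0, 0.0]
ft_force: [-1.6, -0.9, 2.6]
finger_gap: 0.329
gripper_force: 30.0
```

Call:
play_rows(moves=[[0.1,[0,0,0],[0,0,0]],[0.1,[0,0,0],[0,0,0]],[0.1,[0,0,0],[0,0,0]]])

```text
t: 18.42
tcp_pos: [0.5188, 0.2607, 0.0475]
tool_rot: [-0.197, 0.98, 0.0, -0.0]
ft_force: [0.4, -0.2, 0.6]
finger_gap: 0.546
gripper_force: 0.0
```

Call:
play_rows(moves=[[0.1,[0,0,-1],[0,0,0]],[0.1,[0,0,-3],[0,0,0]],[0.1,[0,0,-8],[0,0,0]],[0.1,[0,0,-14],[0,0,0]],[-1,[0,0,-20],[0,0,0]]])

```text
t: 19.05
tcp_pos: [0.5185, 0.2606, 0.2514]
tool_rot: [-0.197, 0.98, 0.0, 0.001]
ft_force: [0.5, -0.1, 0.5]
finger_gap: 0.476
gripper_force: 0.0
```

```bash
python3 - <<'E'
from h import *
from scipy.optimize import least_squares,brentq
s=robot.state();print(s["t"],s["tcp_pos"],s["joints"],s["finger_gap"])
D=[([.1857,-.5702,.2215],.0918,1.2319),([.4621,-.1992,.3396],-.1113,1.2215),([.418,.281,.2991],-.1364,1.3183),([.4953,.2506,.2477],-.0211,1.3011),(s["tcp_pos"],s["joints"][1],s["joints"][2])]
def fk(x,q2,q3): a,h,L1,L2,e=x;return np.array([a+L1*np.sin(q2)+L2*np.sin(q2+q3+e),h+L1*np.cos(q2)+L2*np.cos(q2+q3+e)])
rr=lambda p:np.sqrt(p[0]**2+p[1]**2)
f=least_squares(lambda x:np.concatenate([fk(x,b,c)-[rr(p),p[2]] for p,b,c in D]),[0,-.2,.35,.55,0]);print(f.x,np.abs(f.fun).max())
a,h,L1,L2,e=f.x
w=robot.get_image("wrist");t=robot.get_image("top")
n=rec(w,"bush_small"),rec(w,"bush_big");print(n,"pred small",proj(w,(.5245,.2632,.055)))
cv2.imwrite("w8.png",w["color"]);cv2.imwrite("t8.png",t["color"]);import pickle;pickle.dump((w,t),open("P8.pkl","wb"))
print(rec(t,"gauge_lid"),rec(w,"gauge_lid"))
for z in(.18,.2,.22,.25,.28,.32):print(z,"reach",a+np.sqrt((L1+L2)**2*.995-(z-h)**2))
E
```

```text
19.05 [0.5185 0.2606 0.2514] [ 0.4071  0.0437  1.2291  0.      1.8667 -1.5609] 0.4756609351447084
[ 0.0008 -0.189   0.3797  0.5654  0.1898] 0.0008039868895072244
([((np.float64(178.4), np.float64(281.1)), 0.59), ((np.float64(231.9), np.float64(310.4)), 0.23)], [((np.float64(184.3), np.float64(362.8)), 0.82)]) pred small (np.float64(187.62007129867695), np.float64(279.80858664479604))
[((np.float64(164.3), np.float64(146.6)), 0.59)] [((np.float64(318.5), np.float64(294.2)), 0.79), ((np.float64(177.8), np.float64(279.6)), 0.2)]
0.18 reach 0.8684221451664166
0.2 reach 0.8596420455878835
0.22 reach 0.8503005116103328
0.25 reach 0.8351939625502904
0.28 reach 0.8187091755786922
0.32 reach 0.7944360719208148
```

Call:
play_rows(moves=[[-1,[-2,2,-2],[0,0,0]],[-1,[-7,4.7,-2],[0,0,0]],[-1,[-12,4.7,-2],[0,0,0]],[-1,[-16,4.7,-2],[0,0,0]],[-1,[-17,4.7,-2],[0,0,0]]])

```text
t: 19.98
tcp_pos: [0.6587, 0.3702, 0.2611]
tool_rot: [-0.197, 0.98, -0.001, -0.004]
ft_force: [-0.9, -1.0, 0.3]
finger_gap: 0.006
gripper_force: 0.0
```

Call:
play_rows(moves=[[-1,[0,0,2],[0,0,0]],[-1,[0,0,4.5],[0,0,0]],[-1,[0,0,7],[0,0,0]],[-1,[0,0,7.5],[0,0,0]],[-1,[0,0,7.5],[0,0,0]]])

```text
t: 20.6
tcp_pos: [0.6571, 0.3696, 0.1917]
tool_rot: [-0.197, 0.98, -0.0, -0.001]
ft_force: [-0.6, -0.8, 0.3]
finger_gap: 0.008
gripper_force: 0.0
```

```bash
cat > lid.py <<'E'
from h import *
s=robot.state();p=np.array(s["tcp_pos"]);U=np.array([.922,.3875])
u=p[:2]@U;v=p[:2]@[-.3875,.922];print(s["t"],p,"u,v,z",u,v,p[2],yawnow(),s["ft_force"],s["finger_gap"])
H=.680
for th in [1.55]+list(np.arange(1.5,-.01,-.1)):
    L=.150+.004*(1-th/1.55)
    cu=H-L*np.cos(th)+.037*np.sin(th)+.010;cz=.045+L*np.sin(th)+.037*np.cos(th)
    print("th %.2f TCP u %.4f z %.4f  shift x %.2f z %.2f"%(th,cu,cz,(u-cu)*100,(p[2]-cz)*100))
E
python3 lid.py
```

```text
20.6 [0.6571 0.3696 0.1917] u,v,z 0.7490355454480926 0.08619999878516305 0.1917079893280518 -157.2422518544231 [-0.5885 -0.7608  0.2949] 0.008157944414584246
th 1.55 TCP u 0.7239 z 0.1957  shift x 2.52 z -0.40
th 1.50 TCP u 0.7163 z 0.1974  shift x 3.27 z -0.57
th 1.40 TCP u 0.7009 z 0.1995  shift x 4.81 z -0.78
th 1.30 TCP u 0.6854 z 0.2001  shift x 6.37 z -0.83
th 1.20 TCP u 0.6698 z 0.1991  shift x 7.92 z -0.73
th 1.10 TCP u 0.6544 z 0.1965  shift x 9.46 z -0.48
th 1.00 TCP u 0.6393 z 0.1924  shift x 10.97 z -0.07
th 0.90 TCP u 0.6247 z 0.1868  shift x 12.43 z 0.49
th 0.80 TCP u 0.6107 z 0.1798  shift x 13.83 z 1.19
th 0.70 TCP u 0.5974 z 0.1713  shift x 15.16 z 2.04
th 0.60 TCP u 0.5851 z 0.1616  shift x 16.40 z 3.01
th 0.50 TCP u 0.5737 z 0.1507  shift x 17.53 z 4.10
th 0.40 TCP u 0.5635 z 0.1386  shift x 18.55 z 5.31
th 0.30 TCP u 0.5546 z 0.1256  shift x 19.45 z 6.61
th 0.20 TCP u 0.5469 z 0.1118  shift x 20.21 z 8.00
th 0.10 TCP u 0.5407 z 0.0972  shift x 20.83 z 9.45
th -0.00 TCP u 0.5360 z 0.0820  shift x 21.30 z 10.97
```

Call:
play_rows(moves=[[-1,[1.0,0,-0.2],[0,0,0]],[-1,[1.8,0,-0.3],[0,0,0]],[-1,[2.5,0,-0.4],[0,0,0]],[-1,[3.3,0,-0.6],[0,0,0]],[-1,[4.0,0,-0.7],[0,0,0]]])

```text
t: 21.22
tcp_pos: [0.6202, 0.3543, 0.2002]
tool_rot: [-0.197, 0.98, 0.0, 0.0]
ft_force: [0.5, 1.2, 0.9]
finger_gap: 0.008
gripper_force: 0.8
```

Call:
play_rows(moves=[[-1,[0.8,0,-0.1],[0,0,0]],[-1,[1.6,0,-0.13],[0,0,0]],[-1,[2.4,0,-0.13],[0,0,0]]])

```text
t: 21.6
tcp_pos: [0.5979, 0.3449, 0.201]
tool_rot: [-0.197, 0.98, 0.0, 0.0]
ft_force: [1.4, 0.8, 1.5]
finger_gap: 0.008
gripper_force: 0.8
```

```bash
python3 lid.py | head -1; python3 - <<'E'
from h import *
t=robot.get_image("top");cv2.imwrite("t9.png",t["color"]);print(rec(t,"gauge_lid"))
E
```

```text
21.6 [0.5979 0.3449 0.201 ] u,v,z 0.6848686676621704 0.08630790771336433 0.20099809332694815 -157.2386869074909 [1.417  0.8237 1.5297] 0.007578776553368489
[((np.float64(183.8), np.float64(136.2)), 0.86), ((np.float64(206.3), np.float64(153.9)), 0.61)]
```

Call:
play_rows(moves=[[-1,[0.8,0,0.05],[0,0,0]],[-1,[1.55,0,0.12],[0,0,0]],[-1,[2.35,0,0.25],[0,0,0]],[-1,[3.1,0,0.4],[0,0,0]],[-1,[3.9,0,0.6],[0,0,0]]])

```text
t: 22.32
tcp_pos: [0.5619, 0.3298, 0.1948]
tool_rot: [-0.197, 0.98, 0.0, -0.0]
ft_force: [1.7, 0.8, -0.1]
finger_gap: 0.002
gripper_force: 0.6
```

Call:
play_rows(moves=[[-1,[0.75,0,0.22],[0,0,0]],[-1,[1.5,0,0.5],[0,0,0]],[-1,[2.2,0,0.8],[0,0,0]],[-1,[2.9,0,1.1],[0,0,0]],[-1,[3.6,0,1.5],[0,0,0]]])

```text
t: 22.95
tcp_pos: [0.5288, 0.3159, 0.1798]
tool_rot: [-0.197, 0.98, 0.0, 0.0]
ft_force: [1.7, -0.0, 0.6]
finger_gap: 0.004
gripper_force: 0.6
```

Call:
play_rows(moves=[[-1,[0.7,0,0.4],[0,0,0]],[-1,[1.3,0,0.85],[0,0,0]],[-1,[1.95,0,1.3],[0,0,0]],[-1,[2.6,0,1.8],[0,0,0]],[-1,[3.15,0,2.35],[0,0,0]]])

```text
t: 23.58
tcp_pos: [0.4997, 0.3037, 0.1562]
tool_rot: [-0.197, 0.98, 0.0, 0.0]
ft_force: [0.8, 0.1, 0.6]
finger_gap: 0.003
gripper_force: 0.7
```

```bash
python3 lid.py
```

```text
23.575 [0.4997 0.3037 0.1562] u,v,z 0.5784541759828037 0.0863828164841062 0.1561696663301774 -157.2390748272883 [0.781  0.1333 0.6102] 0.0031997091880454375
th 1.55 TCP u 0.7239 z 0.1957  shift x -14.54 z -3.96
th 1.50 TCP u 0.7163 z 0.1974  shift x -13.78 z -4.12
th 1.40 TCP u 0.7009 z 0.1995  shift x -12.24 z -4.33
th 1.30 TCP u 0.6854 z 0.2001  shift x -10.69 z -4.39
th 1.20 TCP u 0.6698 z 0.1991  shift x -9.14 z -4.29
th 1.10 TCP u 0.6544 z 0.1965  shift x -7.60 z -4.03
th 1.00 TCP u 0.6393 z 0.1924  shift x -6.09 z -3.62
th 0.90 TCP u 0.6247 z 0.1868  shift x -4.62 z -3.06
th 0.80 TCP u 0.6107 z 0.1798  shift x -3.22 z -2.36
th 0.70 TCP u 0.5974 z 0.1713  shift x -1.90 z -1.52
th 0.60 TCP u 0.5851 z 0.1616  shift x -0.66 z -0.54
th 0.50 TCP u 0.5737 z 0.1507  shift x 0.47 z 0.55
th 0.40 TCP u 0.5635 z 0.1386  shift x 1.49 z 1.75
th 0.30 TCP u 0.5546 z 0.1256  shift x 2.39 z 3.05
th 0.20 TCP u 0.5469 z 0.1118  shift x 3.15 z 4.44
th 0.10 TCP u 0.5407 z 0.0972  shift x 3.77 z 5.90
th -0.00 TCP u 0.5360 z 0.0820  shift x 4.25 z 7.42
```

Call:
play_rows(moves=[[-1,[0.5,0,0.55],[0,0,0]],[-1,[1.05,0,1.15],[0,0,0]],[-1,[1.6,0,1.75],[0,0,0]],[-1,[2.1,0,2.4],[0,0,0]],[-1,[2.55,0,3.05],[0,0,0]]])

```text
t: 24.2
tcp_pos: [0.4764, 0.2939, 0.1255]
tool_rot: [-0.197, 0.98, 0.0, 0.0]
ft_force: [0.7, 0.5, 1.6]
finger_gap: 0.005
gripper_force: 0.7
```

Call:
play_rows(moves=[[-1,[0.45,0,0.7],[0,0,0]],[-1,[0.85,0,1.4],[0,0,0]],[-1,[1.25,0,2.1],[0,0,0]],[-1,[1.6,0,2.8],[0,0,0]]])

```text
t: 24.7
tcp_pos: [0.4617, 0.2877, 0.0975]
tool_rot: [-0.197, 0.98, 0.0, 0.0]
ft_force: [1.4, 0.5, 1.8]
finger_gap: 0.005
gripper_force: 0.8
```

```bash
python3 lid.py|head -1;  python3 - <<'E'
from h import *
w=robot.get_image("wrist");k=yellow(w,(150,300,200,360));v=np.argwhere(k);print(len(v),v.min(0),v.max(0),v.mean(0));print("tip",proj(w,robot.state()["tcp_pos"]))
E
```

```text
24.7 [0.4617 0.2877 0.0975] u,v,z 0.5371520102111675 0.08638458011938868 0.0975266723286839 -157.24198894038366 [1.4362 0.4724 1.8342] 0.005481907399659389
1950 [237 227] [275 329] [251.499  278.2682]
tip (np.float64(266.74661027225824), np.float64(280.1799632417424))
```

Call:
play_rows(moves=[[-1,[0.12,0,0.3],[0,0,0]],[-1,[0.24,0,0.6],[0,0,0]],[-1,[0.36,0,0.9],[0,0,0]],[-1,[0.48,0,1.2],[0,0,0]],[-1,[0.58,0,1.5],[0,0,0]]])

```text
t: 25.38
tcp_pos: [0.4571, 0.2858, 0.0834]
tool_rot: [-0.197, 0.98, 0.0, 0.001]
ft_force: [2.5, 0.7, 3.6]
finger_gap: 0.004
gripper_force: 1.7
```

Call:
play_rows(moves=[[-1,[0.06,0,0.2],[0,0,0]],[-1,[0.12,0,0.4],[0,0,0]],[-1,[0.18,0,0.6],[0,0,0]]])

```text
t: 25.75
tcp_pos: [0.4552, 0.2851, 0.0773]
tool_rot: [-0.197, 0.98, 0.0, 0.001]
ft_force: [3.6, 2.0, 5.0]
finger_gap: 0.005
gripper_force: 2.3
```

Call:
play_rows(moves=[[-1,[0.04,0,0.15],[0,0,0]],[-1,[0.08,0,0.3],[0,0,0]]])

```text
t: 26.0
tcp_pos: [0.4545, 0.2847, 0.0743]
tool_rot: [-0.197, 0.98, 0.0, 0.001]
ft_force: [4.7, 1.7, 5.9]
finger_gap: 0.002
gripper_force: 2.6
```

Call:
play_rows(moves=[[-1,[0,0,0.1],[0,0,0]],[-1,[0,0,0.2],[0,0,0]]])

```text
t: 26.25
tcp_pos: [0.4541, 0.2846, 0.0723]
tool_rot: [-0.197, 0.98, 0.0, 0.0]
ft_force: [1.3, 0.5, 6.2]
finger_gap: 0.002
gripper_force: 2.9
```

Call:
play_rows(moves=[[-1,[0,0,0.1],[0,0,0]],[-1,[0,0,0.15],[0,0,0]]])

```text
t: 26.5
tcp_pos: [0.4539, 0.2845, 0.0707]
tool_rot: [-0.197, 0.98, -0.0, -0.0]
ft_force: [0.6, 1.1, 6.6]
finger_gap: 0.008
gripper_force: 3.4
```

Call:
play_rows(moves=[[-1,[0,0,0.08],[0,0,0]]])

```text
t: 26.62
tcp_pos: [0.4539, 0.2846, 0.0704]
tool_rot: [-0.197, 0.98, 0.0, -0.0]
ft_force: [-0.7, -0.0, 10.1]
finger_gap: 0.006
gripper_force: 5.4
```

Call:
play_rows(moves=[[-1,[0,0,0.06],[0,0,0]]])

```text
t: 26.75
tcp_pos: [0.454, 0.2846, 0.0703]
tool_rot: [-0.197, 0.98, 0.0, 0.0]
ft_force: [-2.0, -0.6, 13.1]
finger_gap: 0.008
gripper_force: 6.3
```

Call:
play_rows(moves=[[-1,[0,0,-0.4],[0,0,0]],[-1,[0,0,-0.8],[0,0,0]],[-1,[0,0,-1.2],[0,0,0]]])

```text
t: 27.12
tcp_pos: [0.4538, 0.2844, 0.0809]
tool_rot: [-0.197, 0.98, -0.0, -0.001]
ft_force: [1.5, 1.0, 2.0]
finger_gap: 0.007
gripper_force: 1.5
```

Call:
play_rows(moves=[[-1,[0,0,-0.4],[0,0,0]],[-1,[0,0,-1.0],[0,0,0]],[-1,[0,0,-2.0],[0,0,0]]])

```text
t: 27.5
tcp_pos: [0.4533, 0.2842, 0.1003]
tool_rot: [-0.197, 0.98, -0.0, -0.001]
ft_force: [0.8, 0.1, 0.8]
finger_gap: 0.005
gripper_force: 0.0
```

```bash
python3 - <<'E'
from h import *
for i in range(2):
    s=robot.state();print(s["t"],s["tcp_pos"],s["ft_force"])
    w=robot.get_image("wrist");k=yellow(w,(120,320,180,380));v=np.argwhere(k);b=cv2.minAreaRect(v[:,::-1].astype(np.float32));print(len(v),b);print([proj(w,(.453,.283,z)) for z in(.082,.092)])
E
```

```text
27.5 [0.4533 0.2842 0.1003] [0.7744 0.0994 0.8081]
1836 ((278.5, 252.5), (37.0, 93.0), 90.0)
[(np.float64(252.90270871960172), np.float64(278.4490179504879)), (np.float64(260.74519535708976), np.float64(278.4023960413303))]
27.55 [0.4542 0.2846 0.1025] [0.8906 0.238  0.8505]
1842 ((278.5, 249.0), (36.0, 91.0), 90.0)
[(np.float64(249.50845502120723), np.float64(278.2711523857088)), (np.float64(257.1628182083948), np.float64(278.2221226713685))]
```

The plate is at its shut height and no force remains, so the catch holds. I retreat and check.

Call:
play_rows(moves=[[-1,[0,0,-5],[0,0,0]],[-1,[2,0,-10],[0,0,0]],[-1,[5,0,-15],[0,0,0]],[-1,[7,0,-18],[0,0,0]],[-1,[7,0,-18],[0,0,0]]])

```text
t: 28.22
tcp_pos: [0.3897, 0.2577, 0.2845]
tool_rot: [-0.197, 0.98, 0.001, 0.003]
ft_force: [-0.2, 1.2, 0.0]
finger_gap: 0.003
gripper_force: 0.0
```

Call:
play_rows(moves=[[-1,[0,0,0],[0,0,0]],[-1,[0,0,0],[0,0,0]],[-1,[0,0,0],[0,0,0]],[-1,[0,0,0],[0,0,0]]])

```text
t: 28.72
tcp_pos: [0.3897, 0.2575, 0.2802]
tool_rot: [-0.197, 0.98, -0.0, -0.001]
ft_force: [0.6, -0.3, 0.3]
finger_gap: 0.001
gripper_force: 0.0
```

```bash
python3 - <<'E'
from h import *
w=robot.get_image("wrist");k=yellow(w,(60,320,180,380));v=np.argwhere(k);b=cv2.minAreaRect(v[:,::-1].astype(np.float32));print(len(v),b);print([proj(w,(.453,.283,z)) for z in(.082,.092)])
t=robot.get_image("top");a=cv2.imread("pics/top.png");d=cv2.absdiff(a,t["color"]).max(2)[165:275,90:210];print("case diff px",(d>40).sum(), "parts diff",(cv2.absdiff(a,t["color"]).max(2)[160:225,335:450]>60).sum())
print(rec(t,"spur_gear"),rec(t,"collar"),rec(t,"chuck"),robot.state()["qvel"].round(3))
cv2.imwrite("pics/f.png",np.hstack([w["color"][:,80:480][:300],t["color"][120:420,60:460]]))
E
```

```text
368 ((279.0, 243.5), (17.0, 44.0), 90.0)
[(np.float64(243.57884253860215), np.float64(278.87043244745144)), (np.float64(247.2242030157321), np.float64(278.85897304937646))]
case diff px 2326 parts diff 94
[((np.float64(199.0), np.float64(388.2)), 0.69), ((np.float64(211.2), np.float64(152.8)), 0.22)] [((np.float64(212.4), np.float64(428.0)), 0.74), ((np.float64(181.2), np.float64(352.1)), 0.67)] [((np.float64(214.1), np.float64(427.7)), 0.75)] [ 0.    -0.001  0.    -0.001  0.001 -0.   ]
```

View pics/f.png

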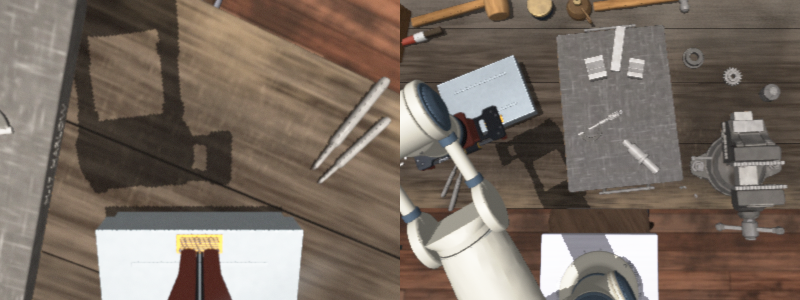

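The lid is shut, with its plate at row 243.5 against 243.6 expected. The bush is gone from the bench, and the collar, gear and chuck are where they were. I hand it in.

```bash
python3 -c "
from workcell import robot
print(robot.hand_in())"
```

```text
the job is handed in; nothing more can be done
None
```

The small bush is seated in the empty pocket, the lid is shut with the catch holding it, and I handed the job in at about 29 s; the larger bush was never touched, the bench parts are where they were, and my highest lid-force reading was about 16 N, though I only read it at the end of each move.

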